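# Tug-check the tip of the blue handpiece

## Robot

A 6-joint arm with a two-finger parallel gripper is mounted at the origin on the work surface. World frame = base frame: x ahead of the robot, y to its left, z up, the work surface at z = 0. Lengths are in m, angles in rad, forces in N, time in s.
With the tool pointing down it reaches from about 0.35 to 0.775 m from the base axis. Payload 5.5 kg.
Tool frame: the origin (TCP) lies at the very end of the fingers, on their centre line; the grasp point (between the pads) lies 19 mm behind it; z points along the fingers, y is the line along which they close (so a half turn about z gives the same grasp; the last joint's range is limited). The gripper opens to 85 mm and grips with 20 to 120 N. Pads are 22 mm wide; open, the fingers measure 114 mm over their backs; the gripper's body (76 mm by 85 mm) begins 54 mm behind the grasp point. The pads swing forward as they close: fully open they stand 13 mm farther back than shut.
Start: joints at [1.03, 0.313, 0.046, 1.304, 0, 1.431], TCP at [0.224, 0.529, 0.231] pointing down, gripper open.
Joint ranges: [-2.76, 2.76], [-0.86, 1.69], [-1.03, 1.26], [-2.2, 2.34], [-1.47, 1.5], [-3.14, 3.14]. Speed limits (rad/s): [2.57, 2.57, 3.14, 3.14, 3.14, 3.14].

## Interface

Orientations are given as a unit quaternion [w, x, y, z].
In Python, from workcell import env, imaging, ticket gives the robot as it stands. The module is installed in compiled form; this text tells all that it offers.
- The arm moves only by the tool apply_moves, never from a script. Its argument "rows" is a list of rows, each an object with "xyz": the shift along the tool's x, y, z in mm, a list of three; "turn": the turn, a rotation vector about the tool's x, y, z in rad, a list of three; "grip": the opening, from 0 (shut) to 1 (fully open). A call has 1 to 12 rows; each row is the pose to reach, as a shift and turn from the pose commanded when the call began, along the tool's axes at that moment; what a row does not reach only later rows make up. A row lasts 1/12 s, in which the tool goes at most 41.7 mm and 7.16 degrees, less where a joint would pass 70% of its speed; a pose out of reach is approached as far as the arm can. A call with a gripper value outside its range is refused whole. The fingers move at their own pace and stop on an object; "force" is the grip in N (left out, the last holds). Time passes only in rows, so rows that repeat a pose let the fingers close. It gives the time, the measured TCP pose, the force, the opening and the grip force at its end, in the units of the state.
- env.get_state(): the state, without advancing time (a new reading comes with each control period).
- imaging.read_camera(name): name is "scene" or "top" or "wrist"; returns a dict with "color" (400x640x3 uint8, blue, green, red), "z_map" (400x640 float32, m along the optical axis (not along the pixel's ray), 0 where there is no reading), "camera_matrix" (3x3 intrinsics, pixels), "view" (4x4, takes a point from world to camera coordinates). Camera axes: x right, y down, z forward; pixel columns grow to the right and rows downward; lengths in m; the calibration is good to about 2 mm. A picture is of the moment at which its call begins.
- ticket.hand_in(): hands the job in; it is judged then, once.
The state is a dict: "clock": time; "joint_pos": joint angles; "qvel": joint speeds; "tau": joint torques, N m; "tcp_pos": TCP position; "orientation": TCP orientation; "wrist_force": force on the tool from outside, world axes, zero at the start; "ft_torque": the same for the moment, N m; "finger_gap": finger opening in m; "grip_force": force on a finger pad.
Only numpy, scipy, OpenCV 4.12 (cv2) and the standard library are available. Lean on these libraries where they do the work, as an engineer would, in place of code of your own. Each camera call takes 0.05 s, during which the arm holds its last target. There are 200 camera calls.

## Task

At the jeweller's bench, take hold of the brass tip on the handpiece with the blue body and pull it straight up against the spring of its check stand, until the green band shows above the stand's grey housing but none of the red (a pull of about 15 N), and keep it there for a good second. Then let it down gently under control until it is fully home, and let go. Leave the yellow and the black handpiece alone.

Things in the scene. Friction and masses are not known exactly. Their poses are not given: they have to be found in the camera images.
- blue_tip (a point): Middle of the upright brass tip held firmly in the blue handpiece: 20 mm in diameter, 34 mm tall, middle 146 mm above the table when home; round, its yaw does not matter; z up, along the pull. Below it: a steel neck, then the blue body, 30 mm in diameter, top at 121 mm, in a round stand fixed to the table (grey housing 54 mm in diameter, 85 mm tall; dark foot 88 mm in diameter).
- blue (a joint): Lift of the blue handpiece with its tip, straight up, in m: 0 fully home, 0.030 upper stop. A spring and its 0.2 kg pull it back: 10 N at 0.010, 15 N at 0.015, 19 N at 0.020; let go, it snaps down. Out of the housing comes a sleeve 44 mm in diameter: a white band first, the green band from 0.010 on, the red band from 0.020 on.
- yellow (a joint): Lift in m of the yellow-bodied handpiece, same brass tip, stand and sizes; 0 home. To be left alone. The three stands come in any order from left to right, their axes at least 130 mm apart.
- black (a joint): Lift in m of the black-bodied handpiece, same brass tip, stand and sizes; 0 home. To be left alone.
Things that resemble listed ones, but are neither listed nor needed, are in the scene too. Leave any purple look-alike of the part that bears yellow alone.

How it is judged:
By the outcome, as a careful person would: the job done as asked, in the order asked, and still so for the second after the job is handed in, with the robot touching nothing.
It also fails if it takes over 35 s, if anything falls off the work surface, if the arm or the gripper's body presses on something with over 40 N, if the wrist force passes 120 N, or if a joint passes its speed limit or range.

## Working session

There is one attempt and no reset: what is moved stays moved. The work goes in short steps, Python scripts to look and compute and a tool call to move; the robot and the scene stay as the last step left them, time stands still between calls to the robot, and variables do not carry over. Pictures are saved under pics/ and viewed, at most 10 in all, crops included, and the job is handed in when it is done.

Besides the shell and the picture viewer there is one more tool, called after "Emit:" as name(argument=value, ...), one argument or row to a line, values as JSON. apply_moves: Moves the arm, as the interface text tells. Its arguments: {"type":"object","properties":{"rows":{"type":"array"},"force":{"type":"number"}},"required":["rows"]}

```bash
mkdir -p pics
cat > h.py <<'E'
import numpy as np, cv2
from workcell import env, imaging, ticket
def cam(n,save=None):
    d=imaging.read_camera(n)
    if save: cv2.imwrite('pics/'+save,d['color'])
    return d
def world(d,u,v,z=None):
    "pixel -> world by depth, or by ray onto plane z"
    K=d['camera_matrix'];T=np.linalg.inv(d['view'])
    r=np.linalg.inv(K)@[u,v,1.]
    if z is None: p=r*d['z_map'][int(v),int(u)]; return T[:3,:3]@p+T[:3,3]
    w=T[:3,:3]@r; return T[:3,3]+w*(z-T[2,3])/w[2]
E
python3 - <<'E'
from h import *
a=cam('scene');b=cam('top')
cv2.imwrite('pics/a.png',cv2.resize(np.vstack([a['color'],b['color']]),(480,600)))
for n,d in(('s',a),('t',b)):
    print(n,np.linalg.inv(d['view'])[:3,3].round(3))
    h=cv2.cvtColor(d['color'],cv2.COLOR_BGR2HSV)
    for c,lo,hi in(('blue',(100,120,40),(128,255,255)),('yel',(18,120,80),(35,255,255)),('pur',(130,60,40),(165,255,255))):
        m=cv2.inRange(h,lo,hi);k,_,s,ce=cv2.connectedComponentsWithStats(m)
        for i in range(1,k):
            if s[i,4]>40: print(c,s[i],ce[i].round(1),world(d,*ce[i]).round(3))
s=env.get_state();print(s['tcp_pos'],s['orientation'],s['wrist_force'],s['clock'])
E
```

```text
s [ 1.026 -0.51   0.707]
blue [295 199  12  18 171] [300.6 207.7] [ 0.488 -0.016  0.112]
yel [   6    0  129   38 1756] [54.6 17.8] [-0.527 -0.105  0.36 ]
yel [ 204    0   59   84 1811] [232.9  38.7] [-0.511  0.54   0.16 ]
yel [263   0  35  61 840] [281.3  28.5] [-0.528  0.833  0.14 ]
yel [ 382    8  197   53 1242] [482.5  32.9] [0.244 1.314 0.174]
yel [   0   19  159  129 6728] [75.4 80.4] [-0.521 -0.115  0.161]
yel [592  32  19  18 139] [600.3  38.5] [0.635 1.589 0.173]
yel [ 401   54  112   41 2003] [458.   73.3] [0.433 0.759 0.199]
yel [501  95  54  40 980] [526.9 114.6] [ 0.474  1.519 -0.206]
yel [559 112  17  18 120] [566.9 119.8] [ 0.633  1.605 -0.209]
yel [336 141  11  29 241] [341.2 156.3] [0.417 0.203 0.121]
yel [402 149  33  19 120] [418.3 158.2] [0.493 0.482 0.022]
yel [386 156  12  31 268] [391.9 171.9] [0.559 0.237 0.121]
yel [296 185   8  16 109] [299.9 192.1] [ 0.484 -0.013  0.153]
yel [ 467  207   88   76 3742] [510.5 243.4] [0.86  0.327 0.011]
yel [256 262  12  20 181] [261.6 271.8] [ 0.61  -0.227  0.158]
pur [325 163  31  39 767] [340.2 184.7] [0.434 0.183 0.046]
t
[... 267 characters left out ...]
  0.031]
yel [528  47  15  22  78] [536.8  58.9] [ 0.838 -0.482  0.033]
yel [430 145  12  12 103] [435.1 150.4] [ 0.6   -0.218  0.161]
yel [194 164  20  16 229] [204.  171.3] [0.552 0.232 0.161]
yel [102 178  13  17  67] [107.1 185. ] [0.535 0.479 0.024]
yel [322 206   8  10  66] [325.5 210.6] [ 0.479 -0.005  0.163]
yel [ 93 210  16  28  88] [ 98.6 224.4] [0.447 0.493 0.025]
yel [211 234  18  15 197] [219.6 241.2] [0.417 0.198 0.16 ]
yel [ 90 239  11  12  47] [ 95.5 244.9] [0.402 0.498 0.024]
pur [210 222  39  39 939] [230.9 240.7] [0.417 0.189 0.086]
[0.22410135 0.52902838 0.23052065] [-2.69310807e-04  1.99057845e-01  9.79987407e-01 -7.63901106e-04] [-0.21336959  0.7464967   0.40341116] 0.1
```

View pics/a.png

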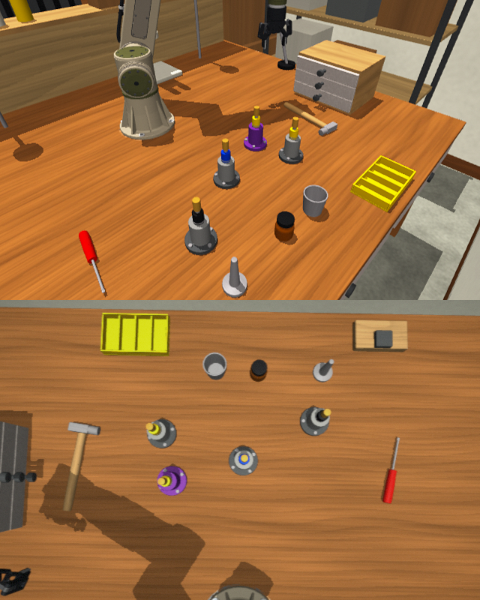

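The picture shows the blue handpiece in the middle, at about (325, 211) in the top view. The yellow and purple ones stand to its left and the black one to its right. The blue axis is at about (0.478, -0.006): the top view gives a tip height of about 0.163, and the scene view agrees after allowing for the tip radius. I'll move above it now.

Emit:
apply_moves(
  rows=[
    {"xyz": [-15, -13, 0], "turn": [0, 0, 0], "grip": 1},
    {"xyz": [-40, -35, 0], "turn": [0, 0, 0], "grip": 1},
    {"xyz": [-65, -58, 0], "turn": [0, 0, 0], "grip": 1},
    {"xyz": [-90, -80, 0], "turn": [0, 0, 0], "grip": 1},
    {"xyz": [-115, -102, 0], "turn": [0, 0, 0], "grip": 1},
    {"xyz": [-140, -125, 0], "turn": [0, 0, 0], "grip": 1},
    {"xyz": [-165, -147, 0], "turn": [0, 0, 0], "grip": 1},
    {"xyz": [-190, -169, 0], "turn": [0, 0, 0], "grip": 1},
    {"xyz": [-215, -191, 0], "turn": [0, 0, 0], "grip": 1},
    {"xyz": [-240, -213, 0], "turn": [0, 0, 0], "grip": 1},
    {"xyz": [-265, -236, 0], "turn": [0, 0, 0], "grip": 1},
    {"xyz": [-290, -258, 0], "turn": [0, 0, 0], "grip": 1},
  ],
)

```text
clock: 1.1
tcp_pos: [0.3907, 0.1771, 0.2311]
orientation: [-0.0, 0.199, 0.98, -0.0]
wrist_force: [1.0, 0.7, -0.3]
finger_gap: 0.0857
grip_force: 0.0
```

Emit:
apply_moves(
  rows=[
    {"xyz": [-25, -22, 0], "turn": [0, 0, 0], "grip": 1},
    {"xyz": [-50, -45, 0], "turn": [0, 0, 0], "grip": 1},
    {"xyz": [-75, -67, 0], "turn": [0, 0, 0], "grip": 1},
    {"xyz": [-100, -89, 0], "turn": [0, 0, 0], "grip": 1},
    {"xyz": [-125, -111, 0], "turn": [0, 0, 0], "grip": 1},
    {"xyz": [-143, -127, 0], "turn": [0, 0, 0], "grip": 1},
    {"xyz": [-152, -135, 0], "turn": [0, 0, 0], "grip": 1},
    {"xyz": [-152, -135, 0], "turn": [0, 0, 0], "grip": 1},
    {"xyz": [-152, -135, 0], "turn": [0, 0, 0], "grip": 1},
    {"xyz": [-152, -135, 0], "turn": [0, 0, 0], "grip": 1},
  ],
)

```text
clock: 1.93
tcp_pos: [0.4773, -0.004, 0.231]
orientation: [-0.001, 0.199, 0.98, 0.0]
wrist_force: [0.2, -0.1, 0.3]
finger_gap: 0.0852
grip_force: 0.0
```

```bash
cat > look.py <<'E'
from h import *
from scipy.spatial.transform import Rotation as R
s=env.get_state();q=s['orientation'];r=R.from_quat([q[1],q[2],q[3],q[0]])
print('tcp',s['tcp_pos'].round(4),r.as_matrix().round(3).tolist(),'F',s['wrist_force'].round(2),'gap',s['finger_gap'],s['clock'])
E
python3 - <<'E'
from look import *
d=cam('wrist','w1.png');e=cam('scene')
h=cv2.cvtColor(d['color'],cv2.COLOR_BGR2HSV)
for n,lo,hi in(('brass',(12,90,60),(35,255,255)),('blue',(100,120,40),(128,255,255))):
    k,_,st,ce=cv2.connectedComponentsWithStats(cv2.inRange(h,lo,hi))
    for i in range(1,k):
        if st[i,4]>150: print(n,st[i],ce[i].round(1),world(d,*ce[i]).round(4))
E
```

```text
tcp [ 0.4773 -0.004   0.231 ] [[-0.921, 0.39, -0.001], [0.39, 0.921, 0.001], [0.001, 0.0, -1.0]] F [ 0.18 -0.08  0.33] gap 0.08517296092396347 1.9333
brass [     0      0    640    377 181956] [312.9 158.8] [ 0.4475 -0.0057  0.0134]
brass [   0  286   43   96 2324] [ 14.9 335.5] [ 0.5158 -0.5242 -0.0008]
brass [ 117  362   56   38 1391] [146.1 384.4] [ 0.6703 -0.3901  0.0007]
brass [ 475  365   56   35 1146] [502.5 387. ] [ 8.968e-01  1.271e-01 -6.000e-04]
blue [308 184  31  28 437] [322.9 194.9] [ 0.4709 -0.0023  0.1205]
```

View pics/w1.png

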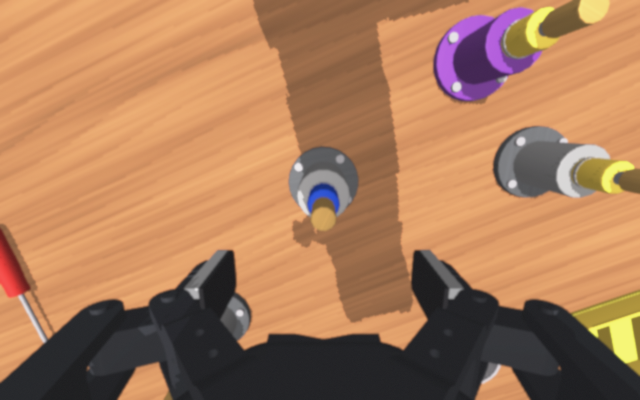

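The wrist view shows the blue handpiece centred, its brass tip at about (322, 216) between the open fingers. There is nothing else within finger reach.

Run:
```python
from look import *
M=r.as_matrix()
d=cam('wrist')
z=d['z_map'];K=d['camera_matrix'];T=np.linalg.inv(d['view'])
v,u=np.mgrid[190:240,295:350]
P=(np.stack([u,v,np.ones_like(u)],-1)@np.linalg.inv(K).T)*z[190:240,295:350,None]
P=P@T[:3,:3].T+T[:3,3]
m=(P[...,2]>0.155)&(P[...,2]<0.18)
c,rad=cv2.minEnclosingCircle(P[m][:,:2].astype(np.float32))
print(m.sum(),P[m][:,2].max(),c,rad,u[m].mean(),v[m].mean())
for t in ((u[m].mean(),v[m].mean()),): print(world(d,*t,.163))
t=np.r_[c,.130]
print('tool shift mm',(M.T@(t-s['tcp_pos'])*1000).round(1))
```

```text
tcp [ 0.4774 -0.0037  0.2313] [[-0.921, 0.389, -0.0], [0.389, 0.921, 0.0], [0.0, 0.0, -1.0]] F [-0.41  0.31  0.28] gap 0.08557256513722696 2.0333
543 0.16466508608931546 (0.479058176279068, -0.005537485238164663) 0.010174497961997986 322.6279926335175 217.34806629834253
[ 0.47781535 -0.00507945  0.163     ]
tool shift mm [ -2.3  -1.1 101.3]
```

Emit:
apply_moves(
  rows=[
    {"xyz": [-2, -1, 15], "turn": [0, 0, 0], "grip": 1},
    {"xyz": [-2, -1, 35], "turn": [0, 0, 0], "grip": 1},
    {"xyz": [-2, -1, 55], "turn": [0, 0, 0], "grip": 1},
    {"xyz": [-2, -1, 72], "turn": [0, 0, 0], "grip": 1},
    {"xyz": [-2, -1, 86], "turn": [0, 0, 0], "grip": 1},
    {"xyz": [-2, -1, 96], "turn": [0, 0, 0], "grip": 1},
    {"xyz": [-2, -1, 101], "turn": [0, 0, 0], "grip": 1},
    {"xyz": [-2, -1, 101], "turn": [0, 0, 0], "grip": 1},
    {"xyz": [-2, -1, 101], "turn": [0, 0, 0], "grip": 1},
  ],
)

```text
clock: 2.83
tcp_pos: [0.4797, -0.0063, 0.1307]
orientation: [0.0, 0.199, 0.98, 0.0]
wrist_force: [0.2, -0.3, 0.6]
finger_gap: 0.0852
grip_force: 0.0
```

Emit:
apply_moves(
  rows=[
    {"xyz": [0, 0, 0], "turn": [0, 0, 0], "grip": 0.5},
    {"xyz": [0, 0, 0], "turn": [0, 0, 0], "grip": 0.35},
    {"xyz": [0, 0, 0], "turn": [0, 0, 0], "grip": 0.2},
    {"xyz": [0, 0, 0], "turn": [0, 0, 0], "grip": 0},
    {"xyz": [0, 0, 0], "turn": [0, 0, 0], "grip": 0},
    {"xyz": [0, 0, 0], "turn": [0, 0, 0], "grip": 0},
    {"xyz": [0, 0, 0], "turn": [0, 0, 0], "grip": 0},
    {"xyz": [0, 0, 0], "turn": [0, 0, 0], "grip": 0},
    {"xyz": [0, 0, 0], "turn": [0, 0, 0], "grip": 0},
    {"xyz": [0, 0, 0], "turn": [0, 0, 0], "grip": 0},
  ],
  force=70,
)

```text
clock: 3.67
tcp_pos: [0.4801, -0.0056, 0.1309]
orientation: [0.001, 0.199, 0.98, 0.001]
wrist_force: [0.8, 4.5, 3.8]
finger_gap: 0.0179
grip_force: 68.2
```

Emit:
apply_moves(
  rows=[
    {"xyz": [0, 0, -1], "turn": [0, 0, 0], "grip": 0},
    {"xyz": [0, 0, -2], "turn": [0, 0, 0], "grip": 0},
    {"xyz": [0, 0, -3], "turn": [0, 0, 0], "grip": 0},
    {"xyz": [0, 0, -4], "turn": [0, 0, 0], "grip": 0},
    {"xyz": [0, 0, -5], "turn": [0, 0, 0], "grip": 0},
    {"xyz": [0, 0, -6], "turn": [0, 0, 0], "grip": 0},
    {"xyz": [0, 0, -7], "turn": [0, 0, 0], "grip": 0},
    {"xyz": [0, 0, -8], "turn": [0, 0, 0], "grip": 0},
    {"xyz": [0, 0, -9], "turn": [0, 0, 0], "grip": 0},
    {"xyz": [0, 0, -10], "turn": [0, 0, 0], "grip": 0},
    {"xyz": [0, 0, -10], "turn": [0, 0, 0], "grip": 0},
  ],
)

```text
clock: 4.58
tcp_pos: [0.48, -0.0056, 0.1394]
orientation: [0.0, 0.199, 0.98, 0.001]
wrist_force: [5.8, 4.7, -9.0]
finger_gap: 0.0178
grip_force: 68.5
```

Emit:
apply_moves(
  rows=[
    {"xyz": [0, 0, -1], "turn": [0, 0, 0], "grip": 0},
    {"xyz": [0, 0, -2], "turn": [0, 0, 0], "grip": 0},
    {"xyz": [0, 0, -3], "turn": [0, 0, 0], "grip": 0},
    {"xyz": [0, 0, -4], "turn": [0, 0, 0], "grip": 0},
    {"xyz": [0, 0, -5], "turn": [0, 0, 0], "grip": 0},
    {"xyz": [0, 0, -6], "turn": [0, 0, 0], "grip": 0},
    {"xyz": [0, 0, -6], "turn": [0, 0, 0], "grip": 0},
    {"xyz": [0, 0, -6], "turn": [0, 0, 0], "grip": 0},
  ],
)

```text
clock: 5.25
tcp_pos: [0.48, -0.0056, 0.1446]
orientation: [-0.0, 0.199, 0.98, 0.001]
wrist_force: [6.0, 4.7, -14.4]
finger_gap: 0.0182
grip_force: 68.6
```

Run:
```python
from look import *
e=cam('scene')
cv2.imwrite('pics/lift.png',cv2.resize(e['color'][160:260,250:350],(600,600),interpolation=cv2.INTER_CUBIC))
```

```text
tcp [ 0.48   -0.0056  0.1446] [[-0.921, 0.39, 0.0], [0.39, 0.921, 0.003], [0.001, 0.002, -1.0]] F [  5.99   4.66 -14.39] gap 0.018190358665042348 5.25
```

View pics/lift.png

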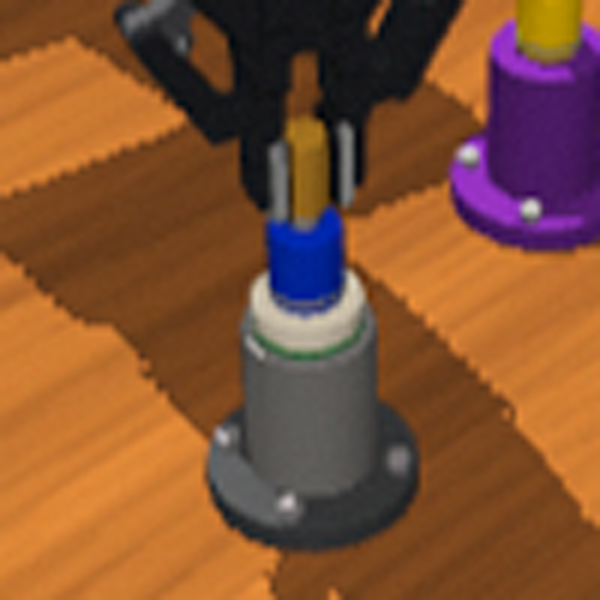

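The crop shows the tip gripped and a thin green band above the housing at about (305, 352), with no red. Lift is about 13.5 mm. I'll raise it 2 mm and hold.

Emit:
apply_moves(
  rows=[
    {"xyz": [0, 0, -1], "turn": [0, 0, 0], "grip": 0},
    {"xyz": [0, 0, -2], "turn": [0, 0, 0], "grip": 0},
    {"xyz": [0, 0, -2], "turn": [0, 0, 0], "grip": 0},
    {"xyz": [0, 0, -2], "turn": [0, 0, 0], "grip": 0},
    {"xyz": [0, 0, -2], "turn": [0, 0, 0], "grip": 0},
    {"xyz": [0, 0, -2], "turn": [0, 0, 0], "grip": 0},
    {"xyz": [0, 0, -2], "turn": [0, 0, 0], "grip": 0},
    {"xyz": [0, 0, -2], "turn": [0, 0, 0], "grip": 0},
  ],
)

```text
clock: 5.97
tcp_pos: [0.48, -0.0055, 0.1463]
orientation: [-0.0, 0.199, 0.98, 0.001]
wrist_force: [8.2, 3.7, -15.0]
finger_gap: 0.0181
grip_force: 68.6
```

Run:
```python
from look import *
e=cam('scene')
cv2.imwrite('pics/lift2.png',cv2.resize(e['color'][180:260,260:340],(480,480),interpolation=cv2.INTER_CUBIC))
```

```text
tcp [ 0.48   -0.0055  0.1463] [[-0.921, 0.39, -0.0], [0.39, 0.921, 0.003], [0.001, 0.002, -1.0]] F [  8.17   3.68 -14.95] gap 0.01810330883410721 5.9667
```

View pics/lift2.png

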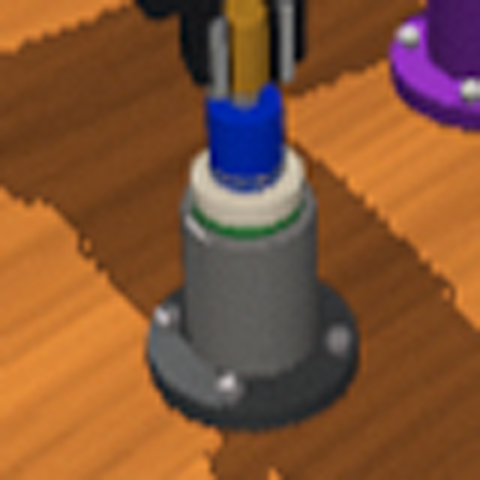

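Green shows clearly at about (245, 230), with no red. Holding on.

Emit:
apply_moves(
  rows=[
    {"xyz": [0, 0, 0], "turn": [0, 0, 0], "grip": 0},
    {"xyz": [0, 0, 0], "turn": [0, 0, 0], "grip": 0},
    {"xyz": [0, 0, 0], "turn": [0, 0, 0], "grip": 0},
    {"xyz": [0, 0, 0], "turn": [0, 0, 0], "grip": 0},
    {"xyz": [0, 0, 0], "turn": [0, 0, 0], "grip": 0},
    {"xyz": [0, 0, 0], "turn": [0, 0, 0], "grip": 0},
    {"xyz": [0, 0, 0], "turn": [0, 0, 0], "grip": 0},
    {"xyz": [0, 0, 0], "turn": [0, 0, 0], "grip": 0},
    {"xyz": [0, 0, 0], "turn": [0, 0, 0], "grip": 0},
    {"xyz": [0, 0, 0], "turn": [0, 0, 0], "grip": 0},
    {"xyz": [0, 0, 0], "turn": [0, 0, 0], "grip": 0},
    {"xyz": [0, 0, 0], "turn": [0, 0, 0], "grip": 0},
  ],
)

```text
clock: 7.02
tcp_pos: [0.48, -0.0056, 0.1464]
orientation: [-0.0, 0.199, 0.98, 0.001]
wrist_force: [7.9, 4.0, -15.8]
finger_gap: 0.0183
grip_force: 68.6
```

Emit:
apply_moves(
  rows=[
    {"xyz": [0, 0, 0], "turn": [0, 0, 0], "grip": 0},
    {"xyz": [0, 0, 1], "turn": [0, 0, 0], "grip": 0},
    {"xyz": [0, 0, 2], "turn": [0, 0, 0], "grip": 0},
    {"xyz": [0, 0, 3], "turn": [0, 0, 0], "grip": 0},
    {"xyz": [0, 0, 4], "turn": [0, 0, 0], "grip": 0},
    {"xyz": [0, 0, 5], "turn": [0, 0, 0], "grip": 0},
    {"xyz": [0, 0, 6], "turn": [0, 0, 0], "grip": 0},
    {"xyz": [0, 0, 7], "turn": [0, 0, 0], "grip": 0},
    {"xyz": [0, 0, 8], "turn": [0, 0, 0], "grip": 0},
    {"xyz": [0, 0, 9], "turn": [0, 0, 0], "grip": 0},
    {"xyz": [0, 0, 10], "turn": [0, 0, 0], "grip": 0},
  ],
)

```text
clock: 7.93
tcp_pos: [0.48, -0.0055, 0.1373]
orientation: [0.0, 0.199, 0.98, 0.001]
wrist_force: [4.7, 4.9, -8.0]
finger_gap: 0.0182
grip_force: 68.8
```

Emit:
apply_moves(
  rows=[
    {"xyz": [0, 0, 1], "turn": [0, 0, 0], "grip": 0},
    {"xyz": [0, 0, 2], "turn": [0, 0, 0], "grip": 0},
    {"xyz": [0, 0, 3], "turn": [0, 0, 0], "grip": 0},
    {"xyz": [0, 0, 4], "turn": [0, 0, 0], "grip": 0},
    {"xyz": [0, 0, 5], "turn": [0, 0, 0], "grip": 0},
    {"xyz": [0, 0, 6], "turn": [0, 0, 0], "grip": 0},
    {"xyz": [0, 0, 7], "turn": [0, 0, 0], "grip": 0},
    {"xyz": [0, 0, 7.5], "turn": [0, 0, 0], "grip": 0},
    {"xyz": [0, 0, 8], "turn": [0, 0, 0], "grip": 0},
    {"xyz": [0, 0, 8], "turn": [0, 0, 0], "grip": 0},
    {"xyz": [0, 0, 8], "turn": [0, 0, 0], "grip": 0},
  ],
)

```text
clock: 8.85
tcp_pos: [0.4801, -0.0056, 0.1309]
orientation: [0.001, 0.199, 0.98, 0.001]
wrist_force: [1.4, 5.2, 3.6]
finger_gap: 0.0173
grip_force: 70.0
```

Emit:
apply_moves(
  rows=[
    {"xyz": [0, 0, 0], "turn": [0, 0, 0], "grip": 0.3},
    {"xyz": [0, 0, 0], "turn": [0, 0, 0], "grip": 0.5},
    {"xyz": [0, 0, 0], "turn": [0, 0, 0], "grip": 0.7},
    {"xyz": [0, 0, 0], "turn": [0, 0, 0], "grip": 1},
    {"xyz": [0, 0, 0], "turn": [0, 0, 0], "grip": 1},
    {"xyz": [0, 0, 0], "turn": [0, 0, 0], "grip": 1},
    {"xyz": [0, 0, 0], "turn": [0, 0, 0], "grip": 1},
    {"xyz": [0, 0, 0], "turn": [0, 0, 0], "grip": 1},
    {"xyz": [0, 0, 0], "turn": [0, 0, 0], "grip": 1},
  ],
  force=20,
)

```text
clock: 9.6
tcp_pos: [0.4794, -0.0066, 0.1303]
orientation: [-0.0, 0.199, 0.98, 0.0]
wrist_force: [-0.5, -0.3, -0.6]
finger_gap: 0.0856
grip_force: 0.0
```

Emit:
apply_moves(
  rows=[
    {"xyz": [0, 0, -5], "turn": [0, 0, 0], "grip": 1},
    {"xyz": [0, 0, -15], "turn": [0, 0, 0], "grip": 1},
    {"xyz": [0, 0, -30], "turn": [0, 0, 0], "grip": 1},
    {"xyz": [0, 0, -50], "turn": [0, 0, 0], "grip": 1},
    {"xyz": [0, 0, -70], "turn": [0, 0, 0], "grip": 1},
    {"xyz": [0, 0, -90], "turn": [0, 0, 0], "grip": 1},
    {"xyz": [0, 0, -105], "turn": [0, 0, 0], "grip": 1},
    {"xyz": [0, 0, -110], "turn": [0, 0, 0], "grip": 1},
    {"xyz": [0, 0, -110], "turn": [0, 0, 0], "grip": 1},
    {"xyz": [0, 0, -110], "turn": [0, 0, 0], "grip": 1},
    {"xyz": [0, 0, -110], "turn": [0, 0, 0], "grip": 1},
  ],
)

```text
clock: 10.52
tcp_pos: [0.4789, -0.0064, 0.2394]
orientation: [-0.001, 0.199, 0.98, 0.0]
wrist_force: [-0.9, 1.1, -1.0]
finger_gap: 0.0849
grip_force: 0.0
```

Run:
```python
from look import *
e=cam('scene')
cv2.imwrite('pics/end.png',cv2.resize(e['color'][130:330,220:420],(600,600),interpolation=cv2.INTER_CUBIC))
```

```text
tcp [ 0.4789 -0.0064  0.2394] [[-0.921, 0.39, -0.002], [0.39, 0.921, 0.0], [0.002, -0.0, -1.0]] F [-0.93  1.13 -1.03] gap 0.08493521704882964 10.5167
```

View pics/end.png

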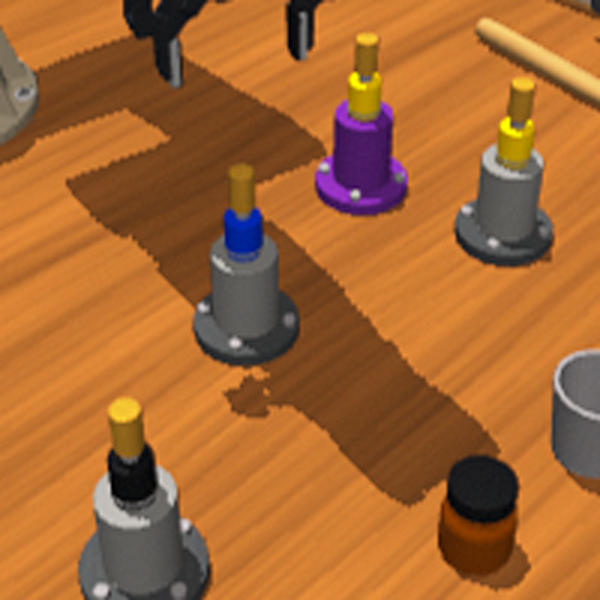

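The blue handpiece at about (244, 240) is fully home with no sleeve showing. The gripper is clear and the other handpieces are untouched.

```bash
python3 -c "
from workcell import ticket
print(ticket.hand_in())"
```

```text
the job is handed in; nothing more can be done
None
```

I pulled the blue tip up about 15.5 mm (about 15 N) with green showing and no red, held it for well over a second, lowered it gently until fully home and let go. The other handpieces were not touched, and the job is handed in.

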